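# Transfer heated samples to the carrier in run order

## Task

Move the four amber sample bottles from the block heater into the empty grey carrier, one to each bay, keeping their order: the bottle at the heater's knob end goes into the bay next to the carrier's upright steel post, and the others follow in the same sequence. Leave all four standing upright on the bay floors, and do not drop any bottle or tip it over on the way.

Things in the scene. Friction and masses are not known exactly. Their poses are not given: they have to be found in the camera images.
- bottle_slim: Loose slim round bottle, amber glass with a black cap of the same width: straight-sided, 28 mm diameter, 82 mm high, about 70 g. Origin: centre of its underside; z up along its axis.
- bottle_squat: Loose wide round jar, amber glass with a black lid of the same width: straight-sided, 40 mm diameter, 66 mm high, about 110 g. Origin: centre of its underside; z up along its axis.
- bottle_square: Loose square bottle, amber glass with a black square cap of the same width: straight-sided, 36 x 36 mm, 74 mm high, about 110 g. Origin: centre of its underside; z up along its axis. x and y are square to its sides; it starts with its sides within about 3 degrees of its insert's.
- bottle_cone: Loose conical bottle, amber glass: base 40 mm diameter, narrowing from 6 mm to a neck of 22 mm diameter at 42 mm height, with a round black cap 25 mm in diameter from 56 to 82 mm height (total height 82 mm), about 80 g; hold it by the cap. Origin: centre of its underside; z up along its axis.
- insert_slim: Fixed aluminium insert of the block heater, 56 mm square, 12 mm high; bottle_slim starts in its 32 mm round recess, 6 mm deep (floor 6 mm above this origin). Origin: centre of its underside, 24 mm above the table; z up; y runs along the row towards the heater's end with the black knob. The four inserts stand in a row 60 mm apart, in a sequence that changes; this is the order to keep.
- insert_squat: Fixed aluminium insert of the block heater, 56 mm square, 12 mm high; bottle_squat starts in its 44 mm round recess, 6 mm deep (floor 6 mm above this origin). Origin: centre of its underside, 24 mm above the table; z up; y runs along the row towards the heater's end with the black knob. The four inserts stand in a row 60 mm apart, in a sequence that changes; this is the order to keep.
- insert_square: Fixed aluminium insert of the block heater, 56 mm square, 12 mm high; bottle_square starts in its 40 mm square recess, 6 mm deep (floor 6 mm above this origin). Origin: centre of its underside, 24 mm above the table; z up; y runs along the row towards the heater's end with the black knob. The four inserts stand in a row 60 mm apart, in a sequence that changes; this is the order to keep.
- insert_cone: Fixed aluminium insert of the block heater, 56 mm square, 12 mm high; bottle_cone starts in its 44 mm round recess, 6 mm deep (floor 6 mm above this origin). Origin: centre of its underside, 24 mm above the table; z up; y runs along the row towards the heater's end with the black knob. The four inserts stand in a row 60 mm apart, in a sequence that changes; this is the order to keep.
- carrier: Fixed grey plastic bottle carrier, 64 x 304 mm, with four open bays in a row along its y axis, centres at y = -90, -30, +30 and +90 mm (x = 0). Each bay is 56 x 56 mm inside; its floor is 14 mm and the tops of its 4 mm walls 24 mm above the table. Origin: centre of its underside, on the table; z up.
- post: Fixed upright steel post, 12 mm diameter, 48 mm high, standing on one end of the carrier (at y = +137 or -137 mm of the carrier, changing from start to start) and marking the carrier's first bay; the other end has only a flat black disc. Origin: centre of its foot, 14 mm above the table.
Mind the look-alikes: they are no part of the job. What is shaped like the bottle_cone but red or turquoise is not meant.

How it is judged:
By the outcome, as a careful person would: the job done as asked, in the order asked, and still so for the second after the job is handed in, with the robot touching nothing.
It also fails if it takes over 104 s, if anything falls off the work surface, if the arm or the gripper's body presses on something with over 40 N, if the wrist force passes 120 N, or if a joint passes its speed limit or range.

## Robot

A 6-joint arm with a two-finger parallel gripper is mounted at the origin on the work surface. World frame = base frame: x ahead of the robot, y to its left, z up, the work surface at z = 0. Lengths are in m, angles in rad, forces in N, time in s.
With the tool pointing down it reaches from about 0.35 to 0.775 m from the base axis. Payload 7.3 kg.
Tool frame: the origin (TCP) lies between the finger pads; the fingertips stand 19 mm ahead of it and the grasp point (between the pads) is the TCP; z points along the fingers, y is the line along which they close (so a half turn about z gives the same grasp; the last joint's range is limited). The gripper opens to 92 mm and grips with 3 to 60 N. Pads are 19 mm wide; open, the fingers measure 130 mm over their backs; the gripper's body (75 mm by 190 mm) begins 47 mm behind the grasp point.
Start: joints at [-1.334, 0.342, 1.524, -0, 1.275, -0.146], TCP at [0.196, -0.487, 0.246] pointing down, gripper open.
Joint ranges: [-2.53, 2.53], [-0.77, 2.02], [0.04, 2.7], [-1, 4.14], [0.28, 2.66], [-3.11, 3.11]. Speed limits (rad/s): [2.57, 2.57, 3.14, 3.14, 3.14, 3.14].

## Interface

Orientations are given as [roll, pitch, yaw] about the fixed x, y, z axes, in that order (R = Rz(yaw) Ry(pitch) Rx(roll)).
In Python, from cell import bot gives the robot as it stands. The module is installed in compiled form; this text tells all that it offers.
- The arm moves only by the shell command python3 -m jog 'ROWS' [FORCE]. ROWS is JSON, a list of rows, each a list of 7 numbers: the shift along the tool's x, y, z in m, then the turn, a rotation vector about the tool's x, y, z in rad, then the finger opening in m, from 0 to 0.0918. In form: [[tx, ty, tz, rx, ry, rz, jaw], ...]. A call has 1 to 20 rows; each row shifts and turns the commanded pose from where the row before left it, along the tool's axes as they then stand; what a row does not reach is not made up. A row lasts 1/12 s, in which the tool goes at most 41.7 mm and 7.16 degrees, less where a joint would pass 70% of its speed; a pose out of reach is approached as far as the arm can. A call with a gripper value outside its range is refused whole. The fingers move at their own pace and stop on an object; FORCE is the grip in N (left out, the last holds). Time passes only in rows, so rows that do not move let the fingers close. It gives the time, the measured TCP pose, the force, the opening and the grip force at its end, in the units of the state.
- bot.sense(): the state, without advancing time (a new reading comes with each control period).
- bot.snapshot(name): name is "side" or "top" or "wrist"; returns (picture, depth): 400x640x3 uint8, red, green, blue; 400x640 float32, m along the optical axis (not along the pixel's ray), 0 where there is no reading.
- bot.camera_model(name): a dict with "intrinsics" (3x3 intrinsics, pixels), "extrinsics" (4x4, takes a point from camera to world coordinates); the wrist camera has in their place "mount" (4x4, takes a point from camera to tool coordinates, whose origin is the TCP and whose axes are the flange's). Camera axes: x right, y down, z forward; pixel columns grow to the right and rows downward; lengths in m; the calibration is good to about 2 mm. The wrist camera is an equidistant fisheye: a pixel r from the principal point sees the ray r / f radians off the axis. A picture is of the moment at which its call begins: read the wrist's pose just before it. camera_model takes no time and is no camera call.
- bot.job_done(): hands the job in; it is judged then, once.
The state is a dict: "clock": time; "joints": joint angles; "dq": joint speeds; "effort": joint torques, N m; "tool_pos": TCP position; "ee_rot": TCP orientation; "ft_force": force on the tool from outside, world axes, zero at the start; "wrist_torque": the same for the moment, N m; "grip_width": finger opening in m; "finger_force": force on a finger pad.
Only numpy, scipy, OpenCV 4.12 (cv2) and the standard library are available. Lean on these libraries where they do the work, as an engineer would, in place of code of your own. Each camera call takes 0.05 s, during which the arm holds its last target. There are 200 camera calls.

## Working session

There is one attempt and no reset: what is moved stays moved. The work goes in short steps, Python scripts to look and compute and a shell command to move; the robot and the scene stay as the last step left them, time stands still between calls to the robot, and variables do not carry over. Pictures are saved under pics/ and viewed, at most 14 in all, crops included, and the job is handed in when it is done.

```bash
mkdir -p pics; python3 - <<'E'
from cell import bot
import cv2,numpy as np
print(bot.sense())
for n in("side","top"):
    p,d=bot.snapshot(n);cv2.imwrite(f"pics/{n}0.png",p[:,:,::-1]);np.save(f"pics/{n}0d.npy",d)
    print(n,bot.camera_model(n))
print(bot.camera_model("wrist"))
E
```

```text
{'clock': 0.0, 'joints': array([-1.33399587e+00,  3.42747460e-01,  1.52505157e+00,  2.94847720e-06,
        1.27541689e+00, -1.46027377e-01]), 'dq': array([-0.00056252, -0.00034991,  0.00051689,  0.00072444,  0.0013741 ,
       -0.00042799]), 'effort': array([-1.22250778e-03, -4.31246281e+01, -2.44219655e+01,  7.16268551e-02,
        5.59550640e-02, -1.17703407e-04]), 'tool_pos': array([ 0.19602472, -0.48660122,  0.24502006]), 'ee_rot': array([-3.13998708e+00, -2.38988111e-04,  3.82826785e-01]), 'ft_force': array([ 0.26224322, -0.09554394, -0.06801502]), 'wrist_torque': array([ 0.00234587, -0.05828028,  0.04862498]), 'finger_force': 0.0, 'grip_width': 0.09199988668937537}
side {'intrinsics': array([[391.15821785,   0.        , 313.79307511],
       [  0.        , 391.15821785, 203.07083231],
       [  0.        ,   0.        ,   1.        ]]), 'extrinsics': array([[ 0.99777795, -0.04867933,  0.04549168,  0.48636906],
       [-0.06625216, -0.65256435,  0.75483139, -0.52481177],
       [-0.00705844, -0.75616804, -0.65433942,  0.49429546],
       [ 0.        ,  0.        ,  0.        , 
[... 270 characters left out ...]
  [-0.99836414,  0.03404603,  0.04593373, -0.03130189],
       [-0.05023363, -0.13863011, -0.9890694 ,  0.74119367],
       [ 0.        ,  0.        ,  0.        ,  1.        ]])}
{'intrinsics': array([[309.70691629,   0.        , 314.49639868],
       [  0.        , 309.70691629, 197.66346612],
       [  0.        ,   0.        ,   1.        ]]), 'mount': array([[-2.03635063e-04, -9.67423879e-01, -2.53161996e-01,
         6.64102443e-02],
       [ 9.99999718e-01, -1.38286843e-05, -7.51521986e-04,
        -1.29935287e-03],
       [ 7.23539418e-04, -2.53162077e-01,  9.67423609e-01,
        -1.38484948e-01],
       [ 0.00000000e+00,  0.00000000e+00,  0.00000000e+00,
         1.00000000e+00]])}
```

View pics/top0.png

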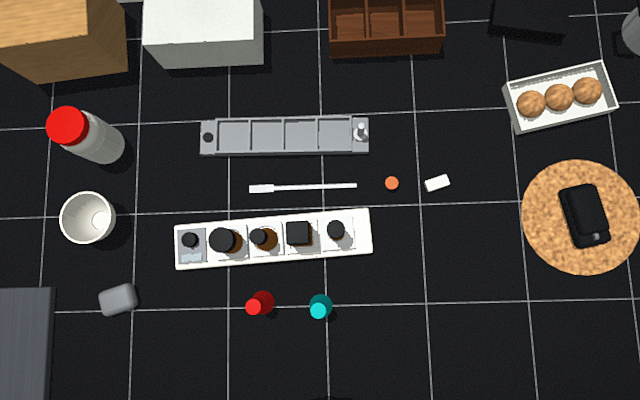

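View pics/side0.png

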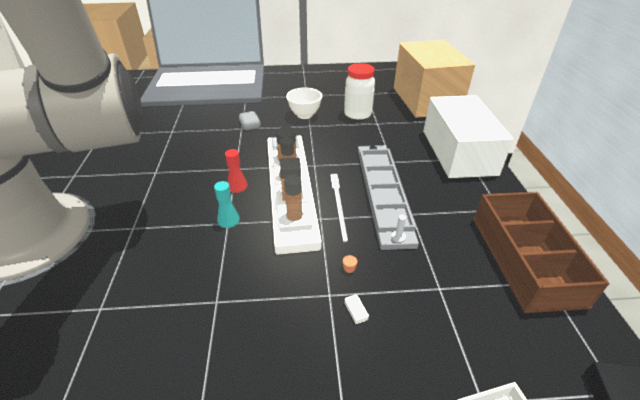

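The top view shows the heater at (175-372, 208-270) with its knob at (190,240), which is the +y end. The carrier is at (200-369, 116-156), with its post at (362,130), the -y end. The side view agrees.

Candidates, from the knob: squat (224,240), cone (262,238), square (298,233), slim (336,230). The look-alikes are red (255,303) and turquoise (320,308); both stand outside the heater, so I reject them.

```bash
cat > h.py <<'E'
import numpy as np,cv2
from cell import bot
def cloud(n,d):
    m=bot.camera_model(n);K=m["intrinsics"];v,u=np.indices(d.shape)
    c=np.stack([(u-K[0,2])/K[0,0]*d,(v-K[1,2])/K[1,1]*d,d],-1)
    T=m["extrinsics"];return c@T[:3,:3].T+T[:3,3]
def rect(P):
    r=cv2.minAreaRect(P.astype(np.float32));return np.round(r[0],4),np.round(r[1],4),r[2]
E
python3 - <<'E'
from h import *
im=cv2.imread("pics/top0.png");cv2.imwrite("pics/crop0.png",cv2.resize(im[105:280,165:385],None,fx=3.4,fy=3.4,interpolation=cv2.INTER_CUBIC))
d=np.load("pics/top0d.npy");W=cloud("top",d)
v,u=np.indices(d.shape)
def sel(u0,u1,v0,v1,z0,z1):
    m=(u>=u0)&(u<=u1)&(v>=v0)&(v<=v1)&(W[...,2]>z0)&(W[...,2]<z1)&(d>0)
    return W[m]
print("table",np.median(sel(230,400,320,390,-.05,.05)[:,2]))
P=sel(195,375,108,162,.010,.032);print("carrier",rect(P[:,:2]))
P=sel(195,375,108,162,.02,.028);print("carrier rims",rect(P[:,:2]))
P=sel(350,372,120,145,.05,.07);print("post top",len(P),P.mean(0) if len(P) else 0)
P=sel(170,378,200,275,.02,.045);print("heater",rect(P[:,:2]))
for n,a,h in(("squat",(205,243,222,258),.096),("cone",(243,280,222,256),.112),("square",(281,318,215,252),.104),("slim",(322,352,212,246),.112)):
    P=sel(*a,h-.008,h+.008);print(n,len(P),np.median(P[:,2]),rect(P[:,:2]))
E
```

```text
table 0.00027453096812002364
carrier (array([0.6604, 0.0696]), array([0.304 , 0.0658]), 88.71345520019531)
carrier rims (array([0.6601, 0.0583]), array([0.2673, 0.0658]), 88.71344757080078)
post top 53 [ 0.65579769 -0.06723219  0.05970281]
heater (array([0.4764, 0.0909]), array([0.078 , 0.3395]), 3.351710081100464)
squat 532 0.09637339019089397 (array([0.4723, 0.1578]), array([0.0385, 0.0376]), 88.18701934814453)
cone 219 0.11233517717259167 (array([0.4746, 0.0983]), array([0.0241, 0.0225]), 88.76025390625)
square 556 0.10387950610150443 (array([0.4792, 0.0381]), array([0.0358, 0.0358]), 1.6305582523345947)
slim 272 0.11216082151573298 (array([ 0.4822, -0.0199]), array([0.0264, 0.0264]), 43.4483757019043)
```

View pics/crop0.png

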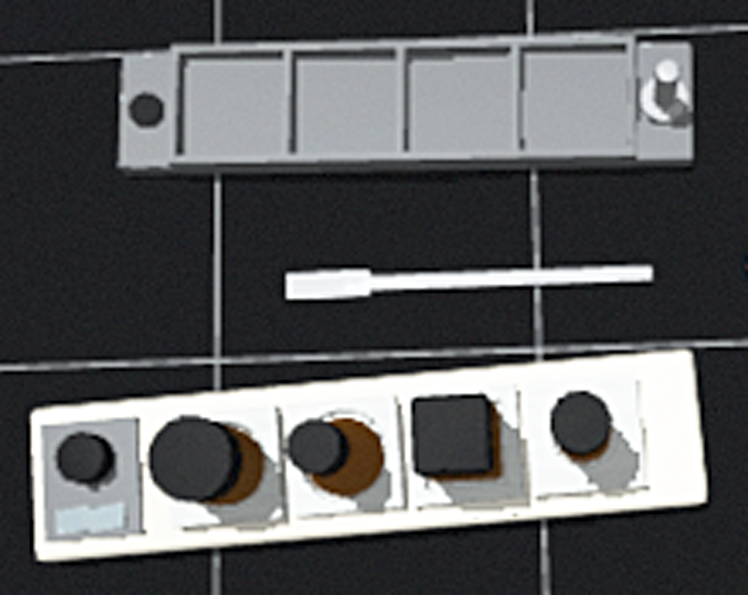

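Sizes and heights match the descriptions, and the crop confirms squat, cone, square and slim in that order from the knob. I'll turn first, then move above the squat, closing across the row.

```bash
python3 -m jog '[[0,0,0,0,0,-0.1038,0.0918],[0,0,0,0,0,-0.1038,0.0918],[0,0,0,0,0,-0.1038,0.0918],[0,0,0,0,0,-0.1038,0.0918],[0,0,0,0,0,-0.1038,0.0918],[0,0,0,0,0,-0.1038,0.0918],[0,0,0,0,0,-0.1038,0.0918],[0,0,0,0,0,-0.1038,0.0918],[0,0,0,0,0,-0.1038,0.0918],[0,0,0,0,0,-0.1038,0.0918],[0,0,0,0,0,-0.1038,0.0918],[0,0,0,0,0,-0.1038,0.0918]]' 25
python3 -m jog '[[0,0.03,0,0,0,0,0.0918],[0,0.03,0,0,0,0,0.0918],[0,0.03,0,0,0,0,0.0918],[0,0.03,0,0,0,0,0.0918],[0,0.03,0,0,0,0,0.0918],[0,0.03,0,0,0,0,0.0918],[0,0.03,0,0,0,0,0.0918],[0,0.03,0,0,0,0,0.0918],[0,0.03,0,0,0,0,0.0918],[0,0.03,0,0,0,0,0.0918],[0,0.0129,0,0,0,0,0.0918]]'
python3 -m jog '[[0.03,0,0,0,0,0,0.0918],[0.033,0,0,0,0,0,0.0918],[0.033,0,0,0,0,0,0.0918],[0.033,0,0,0,0,0,0.0918],[0.033,0,0,0,0,0,0.0918],[0.033,0,0,0,0,0,0.0918],[0.033,0,0,0,0,0,0.0918],[0.033,0,0,0,0,0,0.0918],[0.033,0,0,0,0,0,0.0918],[0.033,0,0,0,0,0,0.0918],[0.033,0,0,0,0,0,0.0918],[0.033,0,0,0,0,0,0.0918],[0.033,0,0,0,0,0,0.0918],[0.033,0,0,0,0,0,0.0918],[0.033,0,0,0,0,0,0.0918],[0.033,0,0,0,0,0,0.0918],[0.033,0,0,0,0,0,0.0918],[0.033,0,0,0,0,0,0.0918],[0.033,0,0,0,0,0,0.0918],[0,0,0,0,0,0,0.0918]]'
```

```text
clock: 1.1
tool_pos: [0.196, -0.4868, 0.2453]
ee_rot: [-3.141, -0.001, 1.634]
ft_force: [0.0, 0.2, 0.1]
grip_width: 0.0921
finger_force: 0.0
clock: 2.02
tool_pos: [0.5117, -0.4676, 0.2445]
ee_rot: [3.141, -0.001, 1.631]
ft_force: [-0.8, -0.8, 0.2]
grip_width: 0.0917
finger_force: 0.0
clock: 3.68
tool_pos: [0.4716, 0.1586, 0.2454]
ee_rot: [-3.141, -0.002, 1.633]
ft_force: [-0.9, -0.2, -0.3]
grip_width: 0.0918
finger_force: 0.0
```

```bash
python3 -m jog '[[-0.0008,0.0007,0.02,0,0,0,0.0918],[0,0,0.025,0,0,0,0.0918],[0,0,0.025,0,0,0,0.0918],[0,0,0.025,0,0,0,0.0918],[0,0,0.025,0,0,0,0.0918],[0,0,0.02,0,0,0,0.0918],[0,0,0.02,0,0,0,0.0918],[0,0,0.01,0,0,0,0.0918],[0,0,0,0,0,0,0.0918],[0,0,0,0,0,0,0.03],[0,0,0,0,0,0,0.03],[0,0,0,0,0,0,0.03],[0,0,0,0,0,0,0.03],[0,0,0,0,0,0,0.03],[0,0,0,0,0,0,0.03],[0,0,0,0,0,0,0.03],[0,0,0,0,0,0,0.03],[0,0,0,0,0,0,0.03]]' 25
```

```text
clock: 5.18
tool_pos: [0.4733, 0.1532, 0.0757]
ee_rot: [3.142, 0.0, 1.628]
ft_force: [-1.1, 0.4, 1.1]
grip_width: 0.0393
finger_force: 25.0
```

```bash
python3 -m jog '[[0,0,-0.01,0,0,0,0.03],[0,0,-0.018,0,0,0,0.03],[0,0,-0.018,0,0,0,0.03],[0,0,-0.018,0,0,0,0.03],[0,0,-0.018,0,0,0,0.03],[0,0,-0.018,0,0,0,0.03],[-0.008,0.0075,0,0,0,0,0.03],[-0.016,0.015,0,0,0,0,0.03],[-0.019,0.0175,0,0,0,0,0.03],[-0.019,0.0175,0,0,0,0,0.03],[-0.019,0.0175,0,0,0,0,0.03],[-0.0215,0.0195,0,0,0,0,0.03],[-0.023,0.021,0,0,0,0,0.03],[-0.019,0.0175,0,0,0,0,0.03],[-0.019,0.0175,0,0,0,0,0.03],[-0.015,0.014,0,0,0,0,0.03],[-0.01,0.01,0,0,0,0,0.03],[0,0,0,0,0,0,0.03],[0,0,0,0,0,0,0.03],[0,0,0,0,0,0,0.03]]'
```

```text
clock: 6.85
tool_pos: [0.6577, -0.0248, 0.1749]
ee_rot: [-3.14, -0.0, 1.628]
ft_force: [0.3, -0.2, -1.0]
grip_width: 0.039
finger_force: 25.0
```

```bash
python3 -m jog '[[0,0.0007,0.015,0,0,0,0.03],[0,0,0.022,0,0,0,0.03],[0,0,0.022,0,0,0,0.03],[0,0,0.022,0,0,0,0.03],[0,0,0.016,0,0,0,0.03],[0,0,0.008,0,0,0,0.03],[0,0,0.005,0,0,0,0.03],[0,0,0.002,0,0,0,0.03],[0,0,0.001,0,0,0,0.03],[0,0,0.001,0,0,0,0.03],[0,0,0.001,0,0,0,0.03],[0,0,0,0,0,0,0.03],[0,0,0,0,0,0,0.03]]'
python3 - <<'E'
from h import *
p,d=bot.snapshot("side");cv2.imwrite("pics/s1.png",cv2.resize(p[100:280,200:480,::-1],None,fx=2.8,fy=2.8))
print(bot.sense())
E
```

```text
clock: 7.93
tool_pos: [0.6593, -0.0249, 0.0612]
ee_rot: [3.141, 0.0, 1.628]
ft_force: [0.8, 0.8, -1.3]
grip_width: 0.0398
finger_force: 25.0
{'clock': 7.9833, 'joints': array([-1.53898423e-01,  7.60789857e-01,  1.33106164e+00, -1.13945394e-04,
        1.04897657e+00, -2.11368626e-01]), 'dq': array([-0.00016131,  0.00051261,  0.00098766, -0.00065402,  0.00146491,
       -0.0015904 ]), 'effort': array([ 1.50467386e-02, -6.05232811e+01, -2.17382276e+01,  6.59812731e-02,
        5.28020889e-02, -1.62340914e-07]), 'tool_pos': array([ 0.6592895 , -0.02498845,  0.06116313]), 'ee_rot': array([3.14086581e+00, 2.57034865e-04, 1.62832320e+00]), 'ft_force': array([ 0.1705615 ,  0.75974589, -0.19008729]), 'wrist_torque': array([-0.01137602, -0.07629767, -0.01446214]), 'finger_force': 25.000026114284992, 'grip_width': 0.03903572832508915}
```

View pics/s1.png

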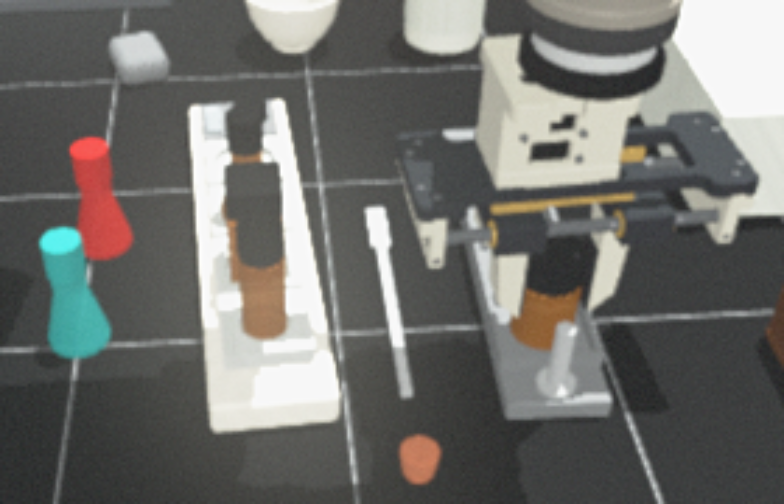

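The picture shows the squat jar held upright in the bay beside the post (crop ~(547,320)). It should be about 1 mm above the floor, so I'll lower it slowly and then release.

```bash
python3 -m jog '[[0,0,0.0007,0,0,0,0.03],[0,0,0.0007,0,0,0,0.03],[0,0,0,0,0,0,0.03],[0,0,0,0,0,0,0.03]]'
```

```text
clock: 8.32
tool_pos: [0.6592, -0.025, 0.0598]
ee_rot: [3.141, 0.0, 1.628]
ft_force: [-1.1, 0.2, 2.5]
grip_width: 0.0396
finger_force: 25.0
```

```bash
python3 -m jog '[[0,0,0,0,0,0,0.06],[0,0,0,0,0,0,0.0918],[0,0,0,0,0,0,0.0918],[0,0,0,0,0,0,0.0918],[0,0,0,0,0,0,0.0918],[0,0,-0.01,0,0,0,0.0918],[0,0,-0.025,0,0,0,0.0918],[0,0,-0.03,0,0,0,0.0918],[0,0,-0.03,0,0,0,0.0918],[0,0,-0.03,0,0,0,0.0918],[0,0,-0.015,0,0,0,0.0918],[0.0137,-0.0171,0,0,0,0,0.0918],[0.02,-0.025,0,0,0,0,0.0918],[0.02,-0.027,0,0,0,0,0.0918],[0.02,-0.027,0,0,0,0,0.0918],[0.02,-0.027,0,0,0,0,0.0918],[0.02,-0.027,0,0,0,0,0.0918],[0.02,-0.027,0,0,0,0,0.0918],[0,0,0,0,0,0,0.0918],[0,0,0,0,0,0,0.0918]]'
python3 -m jog '[[0,0,0,0,0,0,0.0918]]'
python3 - <<'E'
from h import *
p,d=bot.snapshot("side");W=cloud("side",d)
m=(abs(W[...,0]-.6584)<.045)&(abs(W[...,1]+.0204)<.027)&(W[...,2]>.074)&(W[...,2]<.09)
print(m.sum(),rect(W[m][:,:2]),np.median(W[m][:,2]),W[m].mean(0))
E
```

```text
clock: 9.98
tool_pos: [0.4739, 0.0992, 0.2005]
ee_rot: [3.14, 0.0, 1.63]
ft_force: [1.1, 0.3, 0.2]
grip_width: 0.0918
finger_force: 0.0
clock: 10.07
tool_pos: [0.4754, 0.0983, 0.2003]
ee_rot: [3.139, 0.0, 1.629]
ft_force: [0.4, -0.7, 0.7]
grip_width: 0.0918
finger_force: 0.0
319 (array([ 0.6568, -0.0219]), array([0.0392, 0.0384]), 81.94100952148438) 0.07847102761733687 [ 0.65651514 -0.02417061  0.07826508]
```

Squat stands in bay 1 (39 mm wide, about 79 mm high). Next I'll pick the cone by its cap.

```bash
python3 -m jog '[[0,-0.0008,0.012,0,0,0,0.0918],[0,0,0.022,0,0,0,0.0918],[0,0,0.025,0,0,0,0.0918],[0,0,0.022,0,0,0,0.0918],[0,0,0.014,0,0,0,0.0918],[0,0,0.0063,0,0,0,0.0918],[0,0,0,0,0,0,0.0918],[0,0,0,0,0,0,0.015],[0,0,0,0,0,0,0.015],[0,0,0,0,0,0,0.015],[0,0,0,0,0,0,0.015],[0,0,0,0,0,0,0.015],[0,0,0,0,0,0,0.015],[0,0,0,0,0,0,0.015],[0,0,0,0,0,0,0.015],[0,0,0,0,0,0,0.015],[0,0,0,0,0,0,0.015],[0,0,0,0,0,0,0.015]]' 25
```

```text
clock: 11.62
tool_pos: [0.4738, 0.0983, 0.098]
ee_rot: [3.142, 0.0, 1.628]
ft_force: [-0.1, 0.1, -0.8]
grip_width: 0.0246
finger_force: 25.0
```

```bash
python3 -m jog '[[0,0,-0.01,0,0,0,0.015],[0,0,-0.018,0,0,0,0.015],[0,0,-0.018,0,0,0,0.015],[0,0,-0.018,0,0,0,0.015],[0,0,-0.018,0,0,0,0.015],[0,0,-0.018,0,0,0,0.015],[-0.0038,0.01,0,0,0,0,0.015],[-0.0069,0.018,0,0,0,0,0.015],[-0.0091,0.024,0,0,0,0,0.015],[-0.0099,0.026,0,0,0,0,0.015],[-0.0099,0.026,0,0,0,0,0.015],[-0.0099,0.026,0,0,0,0,0.015],[-0.0091,0.024,0,0,0,0,0.015],[-0.0069,0.018,0,0,0,0,0.015],[-0.0038,0.0101,0,0,0,0,0.015],[0,0,0,0,0,0,0.015],[0,0,0,0,0,0,0.015]]'
python3 -m jog '[[0,0,0.015,0,0,0,0.015],[0,0,0.022,0,0,0,0.015],[0,0,0.022,0,0,0,0.015],[0,0,0.022,0,0,0,0.015],[0,0,0.016,0,0,0,0.015],[0,0,0.008,0,0,0,0.015],[0,0,0.005,0,0,0,0.015],[0,0,0.002,0,0,0,0.015],[0,0,0.001,0,0,0,0.015],[0,0,0.001,0,0,0,0.015],[0,0,0,0,0,0,0.015],[0,0,0,0,0,0,0.015]]'
python3 - <<'E'
from h import *
p,d=bot.snapshot("side");cv2.imwrite("pics/s2.png",cv2.resize(p[100:260,200:480,::-1],None,fx=2.8,fy=2.8))
E
```

```text
clock: 13.03
tool_pos: [0.6595, 0.0393, 0.1961]
ee_rot: [-3.139, -0.0, 1.628]
ft_force: [-0.9, 0.5, -2.2]
grip_width: 0.0247
finger_force: 25.0
clock: 14.03
tool_pos: [0.6599, 0.0396, 0.0848]
ee_rot: [3.14, 0.0, 1.628]
ft_force: [-0.9, 0.1, -0.4]
grip_width: 0.0244
finger_force: 25.0
```

View pics/s2.png

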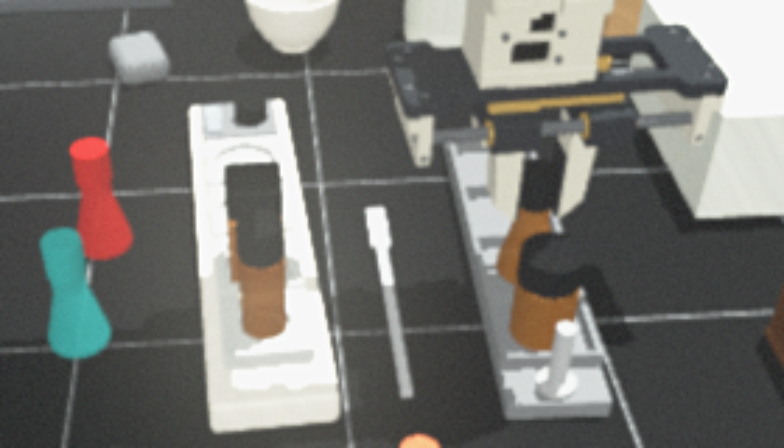

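The cone hangs upright in bay 2 (crop ~(530,240)), and the squat stands upright in bay 1. I'll lower it the last 2 mm slowly.

```bash
python3 -m jog '[[0,0,0.0006,0,0,0,0.015],[0,0,0.0006,0,0,0,0.015],[0,0,0,0,0,0,0.015],[0,0,0,0,0,0,0.015]]'
```

```text
clock: 14.42
tool_pos: [0.6595, 0.0396, 0.0827]
ee_rot: [-3.141, 0.0, 1.628]
ft_force: [0.1, 0.6, -0.2]
grip_width: 0.0246
finger_force: 25.0
```

```bash
python3 -m jog '[[0,0,0.0007,0,0,0,0.015],[0,0,0.0004,0,0,0,0.015],[0,0,0,0,0,0,0.015],[0,0,0,0,0,0,0.015]]'
```

```text
clock: 14.75
tool_pos: [0.6597, 0.0396, 0.0819]
ee_rot: [3.141, 0.0, 1.628]
ft_force: [-1.1, -0.1, 0.1]
grip_width: 0.0243
finger_force: 25.0
```

```bash
python3 -m jog '[[0,0,0.0006,0,0,0,0.015],[0,0,0,0,0,0,0.015],[0,0,0,0,0,0,0.015]]';python3 -m jog '[[0,0,0,0,0,0,0.015]]'
```

```text
clock: 15.0
tool_pos: [0.6598, 0.0396, 0.0818]
ee_rot: [3.141, 0.0, 1.628]
ft_force: [-1.3, -1.0, 5.5]
grip_width: 0.0246
finger_force: 25.0
clock: 15.08
tool_pos: [0.6598, 0.0396, 0.0819]
ee_rot: [3.141, 0.0, 1.628]
ft_force: [-1.4, -0.1, 5.1]
grip_width: 0.0247
finger_force: 25.0
```

```bash
python3 -m jog '[[0,0,0,0,0,0,0.04],[0,0,0,0,0,0,0.0918],[0,0,0,0,0,0,0.0918],[0,0,0,0,0,0,0.0918],[0,0,0,0,0,0,0.0918],[0,0,-0.008,0,0,0,0.0918],[0,0,-0.021,0,0,0,0.0918],[0,0,-0.03,0,0,0,0.0918],[0,0,-0.03,0,0,0,0.0918],[0,0,-0.03,0,0,0.029,0.0918],[0.0036,-0.0105,0,0,0,0,0.0918],[0,-0.025,0,0,0,0,0.0918],[0,-0.03,0,0,0,0,0.0918],[0,-0.03,0,0,0,0,0.0918],[0,-0.03,0,0,0,0,0.0918],[0,-0.03,0,0,0,0,0.0918],[0,-0.025,0,0,0,0,0.0918],[0,0,0,0,0,0,0.0918],[0,0,0,0,0,0,0.0918],[0,0,0,0,0,0,0.0918]]'
python3 - <<'E'
from h import *
p,d=bot.snapshot("side");W=cloud("side",d)
cv2.imwrite("pics/s3.png",cv2.resize(p[100:260,200:480,::-1],None,fx=2.8,fy=2.8))
for n,x,y,h in (("squat",.6584,-.0204,.08),("cone",.6597,.0396,.096)):
  m=(abs(W[...,0]-x)<.045)&(abs(W[...,1]-y)<.027)&(abs(W[...,2]-h)<.006)
  print(n,m.sum(),rect(W[m][:,:2]),np.percentile(W[m][:,2],[50,90]))
E
```

```text
clock: 16.75
tool_pos: [0.4802, 0.038, 0.2009]
ee_rot: [3.139, 0.0, 1.599]
ft_force: [-0.1, -0.3, 0.4]
grip_width: 0.0919
finger_force: 0.0
squat 315 (array([ 0.6568, -0.0217]), array([0.0399, 0.0383]), 77.4972152709961) [0.07844339 0.0794722 ]
cone 112 (array([0.6587, 0.0365]), array([0.0248, 0.0236]), 38.97230911254883) [0.09447971 0.09531074]
```

View pics/s3.png

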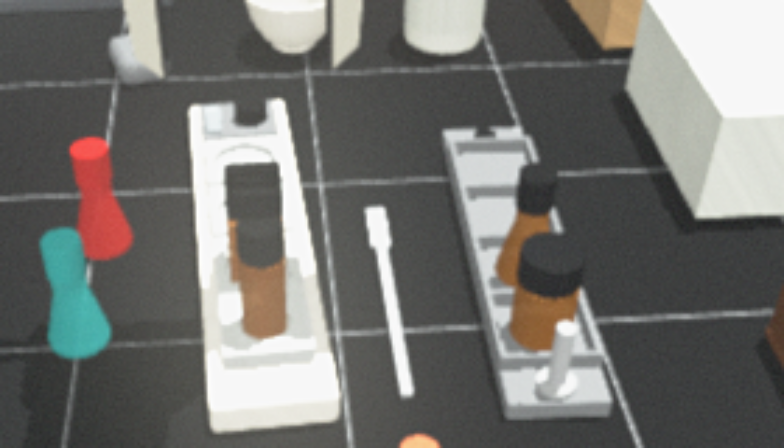

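Both placed bottles stand upright: squat (547,290), cone (528,230) in the crop. Now the square.

```bash
python3 -m jog '[[0,-0.0008,0.0125,0,0,0,0.0918],[0,0,0.025,0,0,0,0.0918],[0,0,0.028,0,0,0,0.0918],[0,0,0.028,0,0,0,0.0918],[0,0,0.019,0,0,0,0.0918],[0,0,0.01,0,0,0,0.0918],[0,0,0,0,0,0,0.0918],[0,0,0,0,0,0,0.026],[0,0,0,0,0,0,0.026],[0,0,0,0,0,0,0.026],[0,0,0,0,0,0,0.026],[0,0,0,0,0,0,0.026],[0,0,0,0,0,0,0.026],[0,0,0,0,0,0,0.026],[0,0,0,0,0,0,0.026],[0,0,0,0,0,0,0.026],[0,0,0,0,0,0,0.026]]' 25;python3 -m jog '[[0,0,0,0,0,0,0.026]]'
```

```text
clock: 18.22
tool_pos: [0.4783, 0.038, 0.0777]
ee_rot: [3.141, 0.0, 1.599]
ft_force: [0.0, 1.0, 1.6]
grip_width: 0.0359
finger_force: 25.0
clock: 18.3
tool_pos: [0.4783, 0.038, 0.0777]
ee_rot: [3.141, 0.0, 1.599]
ft_force: [0.6, 0.3, 1.8]
grip_width: 0.0358
finger_force: 25.0
```

```bash
python3 -m jog '[[0,0,-0.01,0,0,0,0.026],[0,0,-0.018,0,0,0,0.026],[0,0,-0.018,0,0,0,0.026],[0,0,-0.018,0,0,0,0.026],[0,0,-0.018,0,0,0.025,0.026],[0,0,-0.018,0,0,0.026,0.026],[0.0035,0.01,0,0,0,0,0.026],[0.0065,0.018,0,0,0,0,0.026],[0.0087,0.024,0,0,0,0,0.026],[0.0094,0.026,0,0,0,0,0.026],[0.0094,0.026,0,0,0,0,0.026],[0.0094,0.026,0,0,0,0,0.026],[0.0087,0.024,0,0,0,0,0.026],[0.0065,0.018,0,0,0,0,0.026],[0.0037,0.0093,0,0,0,0,0.026],[0,0,0,0,0,0,0.026],[0,0,0,0,0,0,0.026]]'
python3 -m jog '[[0,0,0.015,0,0,0,0.026],[0,0,0.022,0,0,0,0.026],[0,0,0.022,0,0,0,0.026],[0,0,0.022,0,0,0,0.026],[0,0,0.016,0,0,0,0.026],[0,0,0.008,0,0,0,0.026],[0,0,0.005,0,0,0,0.026],[0,0,0.002,0,0,0,0.026],[0,0,0.001,0,0,0,0.026],[0,0,0.001,0,0,0,0.026],[0,0,0.001,0,0,0,0.026],[0,0,0,0,0,0,0.026],[0,0,0,0,0,0,0.026]]'
python3 -m jog '[[0,0,0.0006,0,0,0,0.026],[0,0,0,0,0,0,0.026],[0,0,0,0,0,0,0.026]]'
```

```text
clock: 19.72
tool_pos: [0.6605, 0.0998, 0.1765]
ee_rot: [-3.14, 0.0, 1.549]
ft_force: [0.6, 0.0, -1.4]
grip_width: 0.036
finger_force: 25.0
clock: 20.8
tool_pos: [0.6612, 0.0998, 0.0631]
ee_rot: [3.141, 0.0, 1.548]
ft_force: [0.7, 0.4, -0.6]
grip_width: 0.0358
finger_force: 25.0
clock: 21.05
tool_pos: [0.661, 0.0998, 0.062]
ee_rot: [3.141, 0.0, 1.548]
ft_force: [0.1, 0.5, -0.8]
grip_width: 0.0355
finger_force: 25.0
```

```bash
python3 -m jog '[[0,0,0.0006,0,0,0,0.026],[0,0,0,0,0,0,0.026],[0,0,0,0,0,0,0.026]]'
python3 -m jog '[[0,0,0.0006,0,0,0,0.026],[0,0,0,0,0,0,0.026],[0,0,0,0,0,0,0.026]]'
```

```text
clock: 21.3
tool_pos: [0.6611, 0.0998, 0.0617]
ee_rot: [3.141, 0.0, 1.548]
ft_force: [-1.0, 0.9, 1.9]
grip_width: 0.0357
finger_force: 25.0
clock: 21.55
tool_pos: [0.6611, 0.0998, 0.0618]
ee_rot: [3.141, 0.0, 1.548]
ft_force: [-1.6, 0.1, 6.0]
grip_width: 0.0361
finger_force: 25.0
```

```bash
python3 -m jog '[[0,0,0,0,0,0,0.05],[0,0,0,0,0,0,0.0918],[0,0,0,0,0,0,0.0918],[0,0,0,0,0,0,0.0918],[0,0,0,0,0,0,0.0918],[0,0,-0.009,0,0,0,0.0918],[0,0,-0.025,0,0,0,0.0918],[0,0,-0.035,0,0,0,0.0918],[0,0,-0.035,0,0,0,0.0918],[0,0,-0.035,0,0,0,0.0918],[-0.0107,-0.0151,0,0,0,0,0.0918],[-0.017,-0.024,0,0,0,0,0.0918],[-0.02,-0.029,0,0,0,0,0.0918],[-0.02,-0.029,0,0,0,0,0.0918],[-0.02,-0.029,0,0,0,0,0.0918],[-0.02,-0.029,0,0,0,0,0.0918],[-0.016,-0.021,0,0,0,0,0.0918],[0,0,0,0,0,0,0.0918],[0,0,0,0,0,0,0.0918],[0,0,0,0,0,0,0.0918]]'
python3 - <<'E'
from h import *
p,d=bot.snapshot("side");W=cloud("side",d)
cv2.imwrite("pics/s4.png",cv2.resize(p[100:260,200:480,::-1],None,fx=2.8,fy=2.8))
m=(abs(W[...,0]-.482)<.03)&(abs(W[...,1]+.02)<.027)&(abs(W[...,2]-.112)<.006)
print(m.sum(),rect(W[m][:,:2]),bot.sense()["tool_pos"])
E
```

```text
clock: 23.22
tool_pos: [0.483, -0.0199, 0.2006]
ee_rot: [3.14, 0.0, 1.548]
ft_force: [-0.6, 0.4, -0.0]
grip_width: 0.092
finger_force: 0.0
179 (array([ 0.4818, -0.0227]), array([0.0289, 0.0259]), 87.45601654052734) [ 0.48313652 -0.01969303  0.20032648]
```

View pics/s4.png

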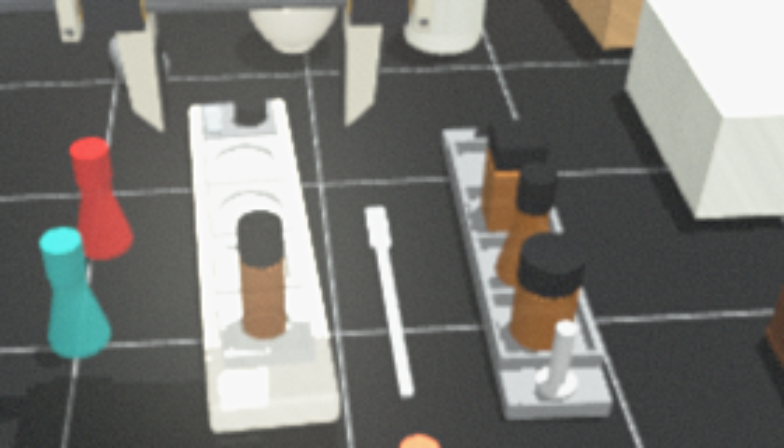

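Three bottles stand upright in bays 1-3: squat (547,290), cone (528,225), square (515,180). The slim (262,275) is still undisturbed in the heater, and I'll grasp it at 52 mm of its height (TCP z 0.082).

```bash
python3 -m jog '[[0,-0.0008,0.0125,0,0,0,0.0918],[0,0,0.025,0,0,0,0.0918],[0,0,0.028,0,0,0,0.0918],[0,0,0.028,0,0,0,0.0918],[0,0,0.016,0,0,0,0.0918],[0,0,0.009,0,0,0,0.0918],[0,0,0,0,0,0,0.0918],[0,0,0,0,0,0,0.018],[0,0,0,0,0,0,0.018],[0,0,0,0,0,0,0.018],[0,0,0,0,0,0,0.018],[0,0,0,0,0,0,0.018],[0,0,0,0,0,0,0.018],[0,0,0,0,0,0,0.018],[0,0,0,0,0,0,0.018],[0,0,0,0,0,0,0.018],[0,0,0,0,0,0,0.018],[0,0,0,0,0,0,0.018],[0,0,0,0,0,0,0.018]]' 25
```

```text
clock: 24.85
tool_pos: [0.4813, -0.0199, 0.0813]
ee_rot: [-3.142, 0.0, 1.548]
ft_force: [-0.6, -0.1, 0.1]
grip_width: 0.0271
finger_force: 25.0
```

```bash
python3 -m jog '[[0,0,-0.01,0,0,0,0.018],[0,0,-0.018,0,0,0,0.018],[0,0,-0.018,0,0,0,0.018],[0,0,-0.018,0,0,0,0.018],[0,0,-0.018,0,0,0,0.018],[0,0,-0.018,0,0,0,0.018],[0.008,0.008,0,0,0,0,0.018],[0.014,0.0135,0,0,0,0,0.018],[0.018,0.0175,0,0,0,0,0.018],[0.021,0.0205,0,0,0,0,0.018],[0.021,0.0205,0,0,0,0,0.018],[0.021,0.0205,0,0,0,0,0.018],[0.021,0.0205,0,0,0,0,0.018],[0.021,0.019,0,0,0,0,0.018],[0.018,0.017,0,0,0,0,0.018],[0.0126,0.0119,0,0,0,0,0.018],[0.008,0.008,0,0,0,0,0.018],[0,0,0,0,0,0,0.018],[0,0,0,0,0,0,0.018],[0,0,0,0,0,0,0.018]]'
python3 -m jog '[[0,0,0,0,0,0,0.018]]'
```

```text
clock: 26.52
tool_pos: [0.6617, 0.1594, 0.1803]
ee_rot: [-3.14, 0.001, 1.548]
ft_force: [-0.1, -0.1, -0.1]
grip_width: 0.0273
finger_force: 25.0
clock: 26.6
tool_pos: [0.6618, 0.1591, 0.181]
ee_rot: [-3.141, 0.0, 1.548]
ft_force: [0.1, -0.5, -1.0]
grip_width: 0.0272
finger_force: 25.0
```

```bash
python3 -m jog '[[0,0,0.015,0,0,0,0.018],[0,0,0.022,0,0,0,0.018],[0,0,0.022,0,0,0,0.018],[0,0,0.022,0,0,0,0.018],[0,0,0.016,0,0,0,0.018],[0,0,0.008,0,0,0,0.018],[0,0,0.005,0,0,0,0.018],[0,0,0.002,0,0,0,0.018],[0,0,0.001,0,0,0,0.018],[0,0,0.001,0,0,0,0.018],[0,0,0.001,0,0,0,0.018],[0,0,0.0006,0,0,0,0.018],[0,0,0,0,0,0,0.018],[0,0,0,0,0,0,0.018]]'
python3 -m jog '[[0,0,0.0006,0,0,0,0.018],[0,0,0,0,0,0,0.018],[0,0,0,0,0,0,0.018]]'
```

```text
clock: 27.77
tool_pos: [0.6624, 0.1597, 0.066]
ee_rot: [3.141, 0.0, 1.548]
ft_force: [-0.2, 0.3, -0.8]
grip_width: 0.0272
finger_force: 25.0
clock: 28.02
tool_pos: [0.6625, 0.1597, 0.0653]
ee_rot: [3.141, 0.0, 1.548]
ft_force: [-0.1, 0.9, 0.7]
grip_width: 0.0277
finger_force: 25.0
```

```bash
python3 -m jog '[[0,0,0.0005,0,0,0,0.018],[0,0,0,0,0,0,0.018],[0,0,0,0,0,0,0.018]]'
```

```text
clock: 28.27
tool_pos: [0.6626, 0.1597, 0.0652]
ee_rot: [3.141, -0.0, 1.548]
ft_force: [-1.5, -0.3, 5.3]
grip_width: 0.0274
finger_force: 24.9
```

Contact. I'll release, rise clear and check.

```bash
python3 -m jog '[[0,0,0,0,0,0,0.05],[0,0,0,0,0,0,0.0918],[0,0,0,0,0,0,0.0918],[0,0,0,0,0,0,0.0918],[0,0,0,0,0,0,0.0918],[0,0,-0.009,0,0,0,0.0918],[0,0,-0.025,0,0,0,0.0918],[0,0,-0.035,0,0,0,0.0918],[0,0,-0.035,0,0,0,0.0918],[0,0,-0.035,0,0,0,0.0918],[0,-0.02,0,0,0,0,0.0918],[0,-0.03,0,0,0,0,0.0918],[0,-0.03,0,0,0,0,0.0918],[0,-0.03,0,0,0,0,0.0918],[0,-0.03,0,0,0,0,0.0918],[0,-0.03,0,0,0,0,0.0918],[0,-0.02,0,0,0,0,0.0918],[0,0,0,0,0,0,0.0918],[0,0,0,0,0,0,0.0918]]'
python3 - <<'E'
from h import *
p,d=bot.snapshot("side");W=cloud("side",d)
cv2.imwrite("pics/s5.png",cv2.resize(p[100:260,200:480,::-1],None,fx=2.8,fy=2.8))
for n,x,y,h in (("squat",.6584,-.0204,.08),("cone",.6597,.0396,.096),("square",.6611,.0996,.088),("slim",.6624,.1596,.096)):
  m=(abs(W[...,0]-x)<.045)&(abs(W[...,1]-y)<.027)&(abs(W[...,2]-h)<.006)
  print(n,m.sum(),rect(W[m][:,:2]),np.percentile(W[m][:,2],[50,90]))
E
```

```text
clock: 29.85
tool_pos: [0.4721, 0.1641, 0.2048]
ee_rot: [3.14, -0.0, 1.549]
ft_force: [1.3, 0.4, 1.2]
grip_width: 0.0914
finger_force: 0.0
squat 312 (array([ 0.6576, -0.0223]), array([0.0401, 0.038 ]), 49.45264434814453) [0.07846684 0.07957993]
cone 114 (array([0.6596, 0.0366]), array([0.0245, 0.023 ]), 57.45427703857422) [0.09456538 0.09544767]
square 221 (array([0.6597, 0.0972]), array([0.0375, 0.0357]), 88.04828643798828) [0.08626655 0.0873085 ]
slim 97 (array([0.6616, 0.1562]), array([0.028, 0.026]), 66.7321548461914) [0.09435184 0.09551614]
```

View pics/s5.png

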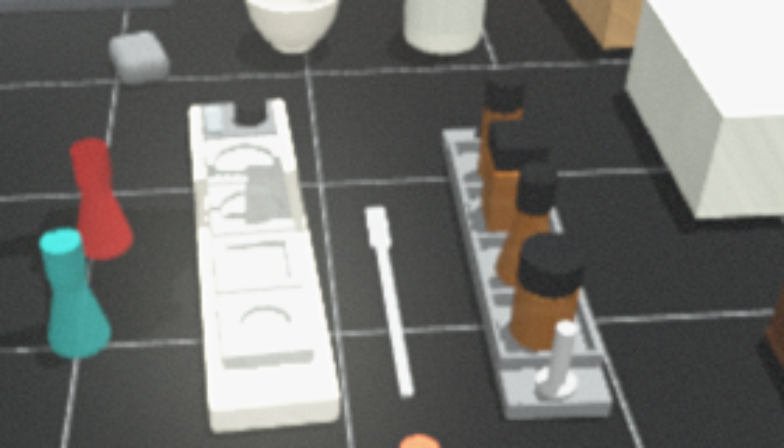

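All four stand upright from the post: squat (547,290), cone (528,225), square (515,180), slim (502,130). Their top heights match bottles standing on the bay floors, and the gripper is clear.

```bash
python3 -c "
from cell import bot
print(bot.job_done())"
```

```text
the job is handed in; nothing more can be done
None
```

The four bottles stand upright in the carrier bays, in order from the post: squat, cone, square, slim; the job was handed in at about 30 s of the 104 s allowed, and no verdict was returned.

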